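Hang the slide rack to drain over the drip dish

ROBOT

A 6-joint arm with a two-finger parallel gripper is mounted at the origin on a cart in front of the work surface, level with it; the furniture and walls round the work are solid. World frame = base frame: x ahead of the robot, y to its left, z up, the work surface at z = 0. Lengths are in m, angles in rad, forces in N, time in s.
With the tool pointing down it reaches from about 0.375 to 0.975 m from the base axis. Payload 3.8 kg.
Tool frame: the origin (TCP) lies on the centre line of the jaws, within the pads' length; the fingertips stand 22 mm ahead of it and the grasp point (between the pads) lies 3 mm ahead of it; x points along the fingers, y is the direction in which the jaws open and shut, and the axes are right-handed (so a half turn about x gives the same grasp; the last joint's range is limited). The gripper opens to 85 mm and grips with 20 to 120 N. Pads are 22 mm wide; open, the fingers measure 114 mm over their backs; the gripper's body (76 mm by 85 mm) begins 54 mm behind the grasp point. The pads swing forward as they close: fully open they stand 13 mm farther back than shut.
Start: joints at [-1.364, 0.264, 1.604, -0, 1.274, -0.037], TCP at [0.163, -0.655, 0.253] pointing down, gripper open.
Joint ranges: [-2.63, 2.63], [-0.94, 2.18], [0.31, 2.57], [-1.31, 4.45], [0, 2.66], [-2.55, 2.55]. Speed limits (rad/s): [2.57, 2.57, 3.14, 3.14, 3.14, 3.14].

INTERFACE

Orientations are given as a rotation vector (axis times angle).
In Python, from workcell import monitor, eyes, finish_job gives the robot as it stands. The module is installed in compiled form; this text tells all that it offers.
- The arm moves only by the tool play_rows, never from a script. Its argument "deltas" is a list of rows, each an object of numbers: "wx", "wy", "wz": the turn, a rotation vector about the world's x, y, z in degrees; "x", "y", "z": the shift along the world's x, y, z in mm; "fingers": the closure, from -1 (fully open) to 1 (shut), so that 0 is half open. A call has 1 to 20 rows; each row is the pose to reach, as a shift and turn from the pose commanded when the call began; what a row does not reach only later rows make up. A row lasts 1/8 s, in which the tool goes at most 62.5 mm and 10.7 degrees, less where a joint would pass 70% of its speed; a pose out of reach is approached as far as the arm can. A call with a gripper value outside its range is refused whole. The fingers move at their own pace and stop on an object; "grip_force" is the grip in N (left out, the last holds). Time passes only in rows, so rows that repeat a pose let the fingers close. It gives the time, the measured TCP pose, the force and the opening at its end, in the units of the state.
- monitor.read_state(): the state, without advancing time (a new reading comes with each control period).
- eyes.read_camera(name): name is "scene" or "side" or "wrist"; returns a dict with "frame" (420x560x3 uint8, red, green, blue), "depth" (420x560 float32, m along the optical axis (not along the pixel's ray), 0 where there is no reading), "K" (3x3 intrinsics, pixels), "view" (4x4, takes a point from world to camera coordinates); the wrist camera has in their place "tool_from_camera" (4x4, takes a point from camera to tool coordinates, whose origin is the TCP and whose axes are the tool frame's). Camera axes: x right, y down, z forward; pixel columns grow to the right and rows downward; lengths in m; the calibration is good to about 2 mm. A picture is of the moment at which its call begins: read the wrist's pose just before it.
- finish_job(): hands the job in, once; it reports no verdict.
The state is a dict: "time": time; "q": joint angles; "joint_vel": joint speeds; "joint_torque": joint torques, N m; "tool_pos": TCP position; "tcp_rot": TCP orientation; "wrist_force": force on the tool from outside, world axes, zero at the start; "torque": the same for the moment, N m; "width": opening from 0.0 (shut) to 1.0 (fully open).
Only numpy, scipy, OpenCV 4.12 (cv2) and the standard library are available. Lean on these libraries where they do the work, as an engineer would, in place of code of your own. Each camera call takes 0.05 s, during which the arm holds its last target.

TASK

Turn the swivel hook of the drain stand until it points out over the white drip dish, while the green slide rack still stands on the bench. Then hang the rack by its bail on the hook, so that it hangs freely and about level above the middle of the dish, and let go; do not tip the rack over, and leave the tip box and the marker where they are.

Things in the scene. Friction and masses are not known exactly. Their poses are not given: they have to be found in the camera images.
- stand: Fixed drain stand: dark steel foot disc 100 mm across, slim steel column and a black swivel hub (28 mm across, with a steel cap whose top is 224 mm above the bench). Origin on the swivel axis (vertical) at bench level. It does not move.
- hook (a joint): Swivel angle of the hook about the column, rad, range -1.8 to 1.8. At 0 the hook arm points along the stand's -x axis; positive is counter-clockwise seen from above. It turns with friction (about 0.15 N m, so about 1.5 N pushing sideways at 100 mm from the axis) and stays where it is left.
- hook_seat (a point): Middle of the hook's seat, on the top line of the arm, 120 mm from the swivel axis and 205 mm above the bench; its -x axis points outward along the arm. The arm is a level round steel bar 10 mm thick. The seat is the free stretch from 94 to about 142 mm from the swivel axis, between a black collar (18 mm across) and the yellow upturned tip, which rises 17 mm above the top line of the arm and ends 157 mm from the axis.
- dish: White round drip dish, 130 mm across, 18 mm high, fixed to the bench to one side of the stand, its middle about 120 mm from the swivel axis. Origin: middle of its underside.
- rack: Green slide staining rack, loose, 0.1 to 0.2 kg, standing upright on the bench. Origin: middle of its underside; z up; y along its length. Basket 50 mm (x) by 84 mm (y) by 33 mm high; a flat bail (10 mm thick in x) rises from its two ends to a shallow gable. The window between basket and bail is 78 mm wide in y; its underside is 100 mm above the rack's base in the middle and 88 mm at the ends. A hook passes through the window along the rack's x, from either side.
- rack_grip (a point): Middle of the part of the rack's grip tab to hold. The tab stands upright over the middle of the bail: 12 mm thick along the rack's x, 30 mm wide along its y, from 106 to 160 mm above the rack's base. This point is 142 mm above the base, straight above the window's middle. Axes as rack.
- tip_rack: Bystander: orange box of blue pipette tips, 85x122x64 mm, loose, standing on the side of the stand opposite to the dish. Origin: middle of its underside.
- monitor_a: Fixed computer monitor behind the work, to keep clear of: its upright screen, 530 mm wide, 100 to 415 mm above the bench, faces the robot 35 mm in front (-x) of this origin, which is the middle of its foot at bench level. To its left a computer case 0.4 m high begins at world y = 0.26 m, x = 0.43 m; on the far right an analyser 0.21 m high begins at y = -0.49 m.
- pen: Bystander: red and white marker, 135 mm long, 17 mm thick, loose on the bench. Origin: middle of its underside.
Mind the look-alikes: they are no part of the job. Of the things that look like the rack, take the one that is nearest to the robot's base at the start.

How it is judged:
On the way, in this order (a step that is already met when the one before it is completed fails the run):
1. the hook points out over the dish while the rack still stands on the bench (horizontal distance between hook_seat and dish below 0.04 m and height (world z) of rack below 0.02 m), for 0.2 s.
2. the rack hangs on the hook (contact force between rack and stand above 0.3 N and height (world z) of rack above 0.085 m), for 0.2 s.
At the end, for the whole second after the job is handed in: The rack hangs at rest on the hook, its base more than 85 mm above the bench, tilted less than 0.3 rad, with its grip tab and the hook's seat each within 45 mm (seen from above) of the middle of the dish (all of step 2 and horizontal distance between each of rack_grip, hook_seat and dish below 0.045 m and angle between rack's own z axis and vertical below 0.3 rad and linear speed of rack below 0.05 m/s); the robot touches nothing.
It fails at once if the rack is tipped over (angle between rack's own z axis and vertical above 0.7 rad).
It fails at once if the tip box is pushed away by more than 30 mm (distance of tip_rack from where it was at the start of the episode above 0.03 m).
It fails at once if the marker is pushed away by more than 40 mm (distance of pen from where it was at the start of the episode above 0.04 m).
It also fails if it takes over 67 s, if anything falls off the work surface, if the arm or the gripper's body presses on something with over 40 N, if the wrist force passes 120 N, or if a joint passes its speed limit or range.

## Working session

There is one attempt and no reset: what is moved stays moved. The work goes in short steps, Python scripts to look and compute and a tool call to move; the robot and the scene stay as the last step left them, time stands still between calls to the robot, and variables do not carry over. Pictures are saved under pics/ and viewed, and the job is handed in when it is done.

Besides the shell and the picture viewer there is one more tool, called after "Request:" by a JSON object that holds its "api" and its "payload". play_rows: Moves the arm, as the interface text tells. Its arguments: {"type":"object","properties":{"deltas":{"type":"array"},"grip_force":{"type":"number"}},"required":["deltas"]}

```bash
mkdir -p pics; cat > h.py <<'E'
import numpy as np, cv2
from workcell import monitor, eyes
def cam(n,save=None):
    c=eyes.read_camera(n)
    if save: cv2.imwrite('pics/'+save,c['frame'][:,:,::-1])
    return c
def cloud(c):
    d=c['depth'];K=c['K'];v,u=np.mgrid[:d.shape[0],:d.shape[1]]
    P=np.stack([(u-K[0,2])/K[0,0]*d,(v-K[1,2])/K[1,1]*d,d],-1)
    T=np.linalg.inv(c['view'])
    W=P@T[:3,:3].T+T[:3,3]
    W[d==0]=np.nan
    return W
E
python3 - <<'E'
from h import *
s=monitor.read_state();print(s)
for n in('scene','side'):
    c=cam(n,n+'0.png');np.savez(''+n+'0.npz',**c);print(c['K'],c['view'])
E
```

```text
{'time': 0.0, 'q': array([-1.36389209e+00,  2.64770463e-01,  1.60538372e+00,  1.55553948e-05,
        1.27373347e+00, -3.69291049e-02]), 'joint_vel': array([-7.08839920e-04, -1.63576892e-03, -3.61569423e-05,  8.30869050e-04,
        8.62045007e-04, -4.23728125e-04]), 'joint_torque': array([-3.35186676e-03, -5.15122819e+01, -3.67311466e+01, -3.71333945e-04,
        1.30593919e-02, -5.60365578e-06]), 'tool_pos': array([ 0.16280193, -0.65435439,  0.25194509]), 'tcp_rot': array([ 2.09264953,  0.25883096, -2.09302905]), 'wrist_force': array([-0.53446685, -0.74717942, -0.19781535]), 'torque': array([ 0.0036466 , -0.00559554,  0.01742488]), 'width': 1.0019411573054982}
[[401.98792786   0.         280.52348003]
 [  0.         401.98792786 205.9174242 ]
 [  0.           0.           1.        ]] [[ 0.8946856  -0.44642486 -0.01557285 -0.5569502 ]
 [-0.28433037 -0.54224954 -0.79064637  0.26343808]
 [ 0.34451983  0.71180776 -0.612075    0.97275201]
 [ 0.          0.          0.          1.        ]]
[[507.08779994   0.         277.50479276]
 [  0.         507.08779994 208.36538849]
 [  0.           0.           1.        ]] [[-0.80278632 -0.59626432 -0.00172771  0.44996975]
 [-0.30010585  0.40655085 -0.86293273  0.32331829]
 [ 0.5152384  -0.69223209 -0.50531586  1.01577229]
 [ 0.          0.          0.          1.        ]]
```

View pics/scene0.png

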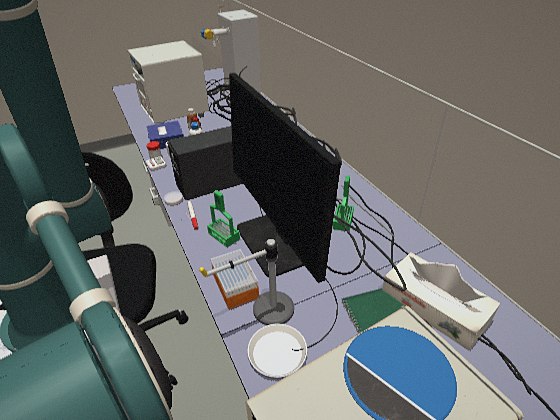

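View pics/side0.png

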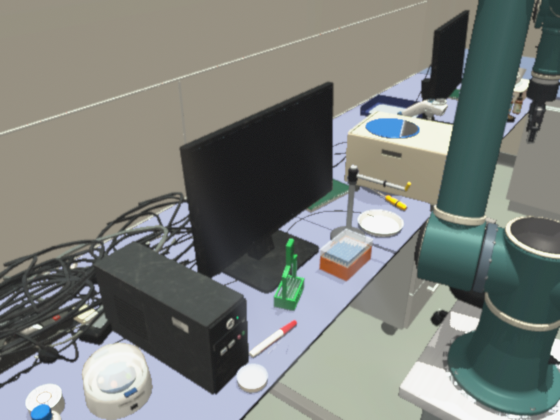

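Two things look like the rack. One is at scene (222,225), in front of the monitor. The other is at (345,205), behind it. I'll measure both, plus the other objects.

```bash
cat > m.py <<'E'
from h import *
for n in('scene','side'):
    c=dict(np.load(n+'0.npz'));W=cloud(c);hsv=cv2.cvtColor(c['frame'],cv2.COLOR_RGB2HSV)
    def rep(nm,m,mina=25):
        k,l,st,ce=cv2.connectedComponentsWithStats(m.astype(np.uint8))
        for i in range(1,k):
            if st[i,4]<mina: continue
            p=W[l==i];p=p[~np.isnan(p[:,0])]
            if len(p)<5: continue
            print(n,nm,st[i],ce[i].round(),'min',np.percentile(p,1,0).round(3),'max',np.percentile(p,99,0).round(3),'med',np.median(p,0).round(3))
    H,S,V=hsv[...,0],hsv[...,1],hsv[...,2]
    rep('green',(H>50)&(H<78)&(S>130)&(V>60))
    rep('yellow',(H>20)&(H<32)&(S>150)&(V>100),8)
    rep('orange',(H>4)&(H<16)&(S>150)&(V>100))
    rep('red',((H<4)|(H>174))&(S>150)&(V>100))
    rep('white',(S<30)&(V>190),150)
f=cv2.imread('pics/scene0.png')
cv2.imwrite('pics/crop0.png',np.hstack([cv2.resize(f[180:250,180:250],(400,400),interpolation=cv2.INTER_CUBIC),cv2.resize(f[165:245,310:390],(400,400),interpolation=cv2.INTER_CUBIC)]))
E
python3 m.py
```

```text
scene green [335 176  19  49 251] [345. 203.] min [ 0.769 -0.086  0.004] max [0.862 0.011 0.161] med [ 0.815 -0.039  0.06 ]
scene green [208 190  32  57 539] [222. 222.] min [0.436 0.025 0.003] max [0.505 0.115 0.16 ] med [0.471 0.059 0.035]
scene green [333 218  11  12  72] [337. 225.] min [ 0.773 -0.067  0.003] max [ 0.797 -0.042  0.034] med [ 0.782 -0.054  0.017]
scene yellow [204  29   9  10  57] [208.  34.] min [0.768 1.02  0.203] max [0.897 1.371 0.327] med [0.784 1.033 0.311]
scene yellow [199 268   8   9  37] [203. 271.] min [ 0.331 -0.241  0.199] max [ 0.343 -0.235  0.222] med [ 0.338 -0.239  0.214]
scene orange [214 274  45  35 420] [239. 296.] min [ 0.39  -0.184  0.   ] max [ 0.47  -0.084  0.042] med [ 0.42  -0.182  0.021]
scene red [147 141  12   7  67] [153. 144.] min [0.375 0.605 0.053] max [0.416 0.651 0.062] med [0.396 0.625 0.057]
scene red [191 218   7  11  44] [194. 222.] min [0.403 0.138 0.007] max [0.418 0.183 0.018] med [0.409 0.16  0.014]
scene white [219  10  38  10 211] [237.  14.] min [0.881 1.007 0.362] max [1.012 1.156 0.367] med [0.944 1.077 0.364]
scene 
[... 2677 characters left out ...]
 349.] min [-0.085 -1.108 -0.752] max [-0.066  0.007  0.117] med [-0.074 -0.122  0.   ]
side white [  81  342   67   61 2953] [113. 371.] min [0.507 0.435 0.002] max [0.679 0.553 0.104] med [0.544 0.509 0.093]
side white [ 392  344  129   76 3200] [439. 388.] min [-0.047 -0.698 -0.755] max [0.41  0.161 0.004] med [ 0.091  0.119 -0.   ]
side white [236 363  33  26 639] [252. 376.] min [0.356 0.28  0.001] max [0.413 0.35  0.02 ] med [0.384 0.321 0.016]
side white [ 25 383  37  28 682] [ 43. 396.] min [ 0.618  0.555 -0.   ] max [0.709 0.624 0.036] med [0.652 0.592 0.033]
side white [540 400  20  20 166] [554. 413.] min [-0.115  0.014 -0.002] max [-0.09   0.076  0.004] med [-0.106  0.049  0.   ]
```

```bash
python3 -c "
from h import *
f=cv2.imread('pics/scene0.png');g=cv2.imread('pics/side0.png')
cv2.imwrite('pics/crop1.png',np.hstack([cv2.resize(f[230:390,190:320],(390,480)),cv2.resize(g[160:310,255:415],(400,480))]))"
```

```text
(no output)
```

View pics/crop0.png

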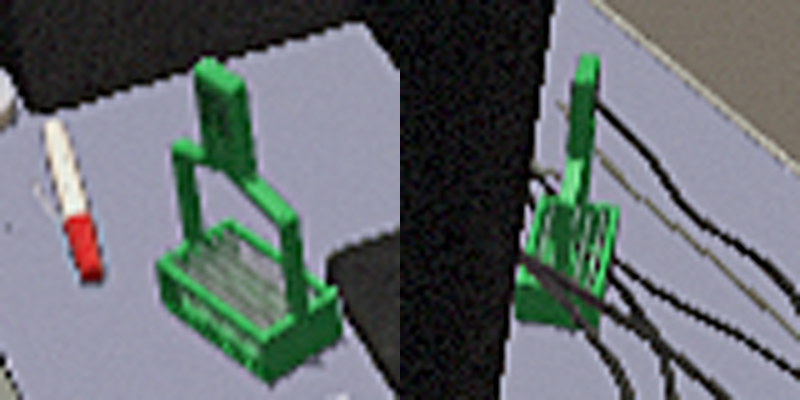

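View pics/crop1.png

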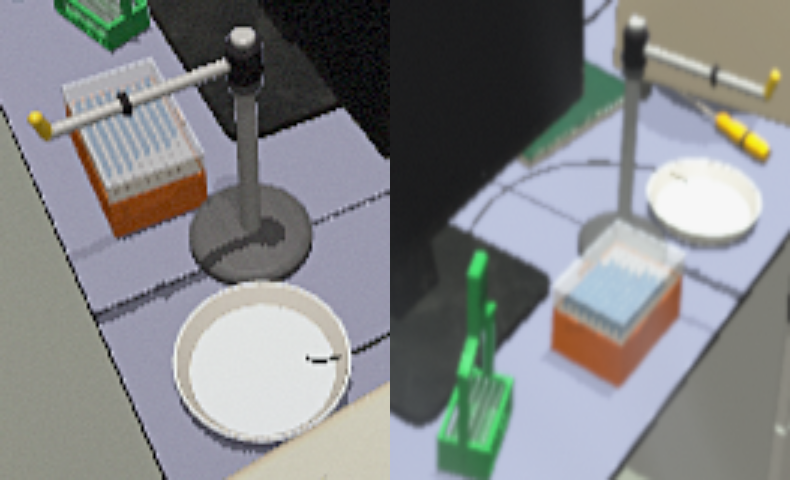

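The left crop, scene (222,222), shows the green rack upright in front of the monitor at x≈0.47. The right crop shows the look-alike at x≈0.81, behind the screen. The front one is nearest the base, so I take that. The hook points toward the robot from the stand at scene (270,245), with its tip at (203,271). The dish is at (277,349).

```bash
python3 - <<'E'
from h import *
for n in('scene','side'):
    c=dict(np.load(n+'0.npz'));W=cloud(c);ok=~np.isnan(W[...,0])
    x,y,z=W[...,0],W[...,1],W[...,2]
    hsv=cv2.cvtColor(c['frame'],cv2.COLOR_RGB2HSV);H,S,V=[hsv[...,i] for i in range(3)]
    def st(nm,m):
        p=W[m&ok]
        if len(p)<4: print(n,nm,len(p));return
        print(n,nm,len(p),p.min(0).round(3),p.max(0).round(3),p.mean(0).round(3))
        return p
    reg=(x>.3)&(x<.6)&(y<-.15)&(y>-.3)
    st('cap top',reg&(z>.219)&(z<.23)&(S<60)&(x>.42))
    st('column',reg&(z>.03)&(z<.16)&(x>.43)&(y<-.19))
    st('foot',(x>.38)&(x<.58)&(y<-.16)&(y>-.3)&(z>.004)&(z<.02)&(V<150))
    p=st('arm',(x>.3)&(x<.45)&(y<-.15)&(y>-.3)&(z>.19)&(z<.21)&(S<80))
    if p is not None:
        print('dir',np.linalg.svd(p[:,:2]-p[:,:2].mean(0))[2][0])
    # dish rim ellipse: circle fit on rim points
    p=W[ok&(x>.3)&(x<.56)&(y>-.45)&(y<-.24)&(z>.015)&(z<.022)&(S<40)]
    A=np.c_[2*p[:,:2],np.ones(len(p))];s=np.linalg.lstsq(A,(p[:,:2]**2).sum(1),rcond=None)[0]
    print('dish circ',len(p),s[:2],np.sqrt(s[2]+s[0]**2+s[1]**2))
    g=(H>45)&(H<80)&(S>100)&(V>50)&(x<.6)&(y>0)&(x>.38)&(y<.15)
    for a,b in((0.11,.156),(.157,.165),(.085,.11),(.029,.036)):
        p=st('rack z%.3f'%a,g&(z>a)&(z<b))
        if p is not None:
            d=np.linalg.svd(p[:,:2]-p[:,:2].mean(0))[2][0];print('  dir',np.degrees(np.arctan2(d[1],d[0])).round(1),cv2.minAreaRect(p[:,:2].astype(np.float32)*1000))
E
```

```text
scene cap top 95 [ 0.479 -0.287  0.219] [ 0.597 -0.151  0.23 ] [ 0.534 -0.237  0.224]
scene column 797 [ 0.479 -0.288  0.03 ] [ 0.598 -0.19   0.16 ] [ 0.547 -0.245  0.121]
scene foot 1167 [ 0.385 -0.285  0.004] [ 0.559 -0.16   0.02 ] [ 0.476 -0.232  0.014]
scene arm 259 [ 0.343 -0.242  0.194] [ 0.45  -0.228  0.21 ] [ 0.396 -0.236  0.204]
dir [-0.99962993 -0.02720312]
dish circ 597 [ 0.45536589 -0.32220655] 0.06934698613658913
scene rack z0.110 98 [0.462 0.057 0.11 ] [0.48  0.083 0.156] [0.471 0.066 0.132]
  dir -59.4 ((467.8517761230469, 68.9017562866211), (11.044023513793945, 28.917224884033203), 38.27108383178711)
scene rack z0.157 27 [0.463 0.06  0.157] [0.48  0.085 0.161] [0.471 0.072 0.159]
  dir 109.2 ((471.9832763671875, 71.79674530029297), (12.089210510253906, 25.66745948791504), 15.385496139526367)
scene rack z0.085 81 [0.453 0.028 0.085] [0.489 0.112 0.11 ] [0.473 0.065 0.099]
  dir -69.0 ((471.871337890625, 70.46388244628906), (11.085962295532227, 89.50881958007812), 19.348783493041992)
scene rack z0.029 118 [0.434 0.026 0.029] [0.509 0.119 0.036] [0.469 0.071 0.032]
  dir
[... 602 characters left out ...]
084 0.133]
  dir 91.4 ((465.264892578125, 78.27910614013672), (30.183759689331055, 12.51390552520752), 83.4787368774414)
side rack z0.157 42 [0.46  0.061 0.157] [0.479 0.09  0.164] [0.469 0.077 0.16 ]
  dir 109.6 ((470.23480224609375, 75.8465576171875), (10.24448013305664, 30.15428352355957), 19.37160873413086)
side rack z0.085 110 [0.451 0.034 0.085] [0.484 0.121 0.11 ] [0.463 0.093 0.098]
  dir 106.5 ((469.2536315917969, 78.12847900390625), (10.295913696289062, 91.12183380126953), 18.98764991760254)
side rack z0.029 168 [0.434 0.026 0.029] [0.499 0.124 0.036] [0.464 0.082 0.032]
  dir 104.1 ((470.43402099609375, 76.40721130371094), (50.7130241394043, 96.19566345214844), 19.025901794433594)
```

```bash
python3 - <<'E'
from h import *
for n in('scene','side'):
    c=dict(np.load(n+'0.npz'));W=cloud(c);ok=~np.isnan(W[...,0])
    x,y,z=W[...,0],W[...,1],W[...,2]
    hsv=cv2.cvtColor(c['frame'],cv2.COLOR_RGB2HSV);H,S,V=[hsv[...,i] for i in range(3)]
    def circ(nm,m):
        p=W[m&ok]
        A=np.c_[2*p[:,:2],np.ones(len(p))];s=np.linalg.lstsq(A,(p[:,:2]**2).sum(1),rcond=None)[0]
        print(n,nm,len(p),'fit',s[:2].round(4),np.sqrt(s[2]+s[0]**2+s[1]**2).round(4),'bb',(p.min(0)+p.max(0)).round(3)/2,np.ptp(p,0).round(3), 'encl',cv2.minEnclosingCircle(p[:,:2].astype(np.float32)*1000))
    r=(x>.45)&(x<.53)&(y>-.275)&(y<-.2)
    circ('cap',r&(z>.220)&(z<.228))
    circ('hub',r&(z>.19)&(z<.228)&(x>.47))
    circ('col',r&(z>.04)&(z<.17)&(V<190))
    circ('foot',(x>.4)&(x<.56)&(y>-.3)&(y<-.17)&(z>.004)&(z<.03)&(V<140))
    circ('dishrim',(x>.36)&(x<.54)&(y>-.44)&(y<-.25)&(z>.015)&(z<.022)&(S<40)&(V>150))
    circ('dishfloor',(x>.36)&(x<.54)&(y>-.44)&(y<-.25)&(z>.001)&(z<.007)&(S<40)&(V>190))
E
```

```text
scene cap 44 fit [ 0.487  -0.2318] 0.0062 bb [ 0.487  -0.2305  0.2235] [0.016 0.018 0.006] encl ((486.75482177734375, -230.7427520751953), 9.008111953735352)
scene hub 212 fit [ 0.486  -0.2341] 0.0099 bb [ 0.485  -0.2325  0.208 ] [0.03  0.027 0.036] encl ((485.2164001464844, -233.2830047607422), 15.09632396697998)
scene col 272 fit [ 0.4871 -0.232 ] 0.0069 bb [ 0.487  -0.2345  0.105 ] [0.016 0.013 0.129] encl ((486.70526123046875, -233.3336639404297), 8.470970153808594)
scene foot 1226 fit [ 0.4719 -0.2219] 0.0442 bb [ 0.48  -0.23   0.017] [0.159 0.102 0.026] encl ((479.8333740234375, -212.79896545410156), 85.77055358886719)
scene dishrim 338 fit [ 0.4431 -0.3421] 0.0618 bb [ 0.444  -0.3425  0.0185] [0.128 0.129 0.007] encl ((443.6168518066406, -342.0160827636719), 65.08329010009766)
scene dishfloor 1695 fit [ 0.4435 -0.3406] 0.039 bb [ 0.442  -0.3415  0.004 ] [0.119 0.112 0.006] encl ((438.83087158203125, -341.50146484375), 62.520423889160156)
side cap 24 fit [ 0.4852 -0.228 ] 0.007 bb [ 0.485  -0.228   0.2235] [0.017 0.016 0.006] encl ((484.95697021484375, -228.5002899169922), 10.768235206604004)
side hub 145 fit [ 0.4841 -0.2255] 0.0101 bb [ 0.4855 -0.227   0.2085] [0.031 0.029 0.036] encl ((485.1851806640625, -225.90838623046875), 15.951041221618652)
side col 251 fit [ 0.4849 -0.2259] 0.0059 bb [ 0.486 -0.225  0.105] [0.019 0.017 0.13 ] encl ((485.8997802734375, -224.64088439941406), 10.528366088867188)
side foot 138 fit [ 0.4489 -0.2134] 0.07 bb [ 0.4675 -0.245   0.012 ] [0.127 0.108 0.016] encl ((463.629150390625, -246.13836669921875), 78.77191925048828)
side dishrim 154 fit [ 0.4431 -0.3363] 0.0633 bb [ 0.443  -0.3285  0.018 ] [0.129 0.156 0.006] encl ((452.00030517578125, -328.156494140625), 80.42095184326172)
side dishfloor 885 fit [ 0.4416 -0.3492] 0.0675 bb [ 0.45   -0.3465  0.004 ] [0.18  0.187 0.006] encl ((449.327392578125, -348.2827453613281), 122.28311920166016)
```

```bash
python3 - <<'E'
from h import *
c=dict(np.load('scene0.npz'));W=cloud(c)
x,y,z=W[...,0],W[...,1],W[...,2]
# monitor screen plane
m=(z>.15)&(z<.4)&(x>.5)&(x<.85)&(y>-.35)&(y<.4)&(c['frame'].max(-1)<60)
p=W[m];print(len(p));
for a in np.arange(-.3,.35,.1):
    q=p[abs(p[:,1]-a)<.02]
    if len(q):print(a.round(1),np.percentile(q[:,0],[2,20,50,90]).round(3))
m=(y<-.4)&(y>-.75)&(x>.2)&(x<.8)&(z>.15)&(z<.23);q=W[m];print(q.min(0),q.max(0))
s=monitor.read_state()
w=cam('wrist','w0.png');print(w['K'],w['tool_from_camera'])
E
```

```text
9848
-0.3 [0.579 0.586 0.592 0.602]
-0.2 [0.577 0.58  0.584 0.589]
-0.1 [0.577 0.58  0.584 0.589]
0.0 [0.577 0.58  0.584 0.589]
0.1 [0.577 0.58  0.584 0.589]
0.2 [0.577 0.58  0.584 0.589]
0.3 [0.502 0.519 0.547 0.587]
[ 0.31433788 -0.70815703  0.1500474 ] [ 0.71193944 -0.40015108  0.21600174]
[[312.78136927   0.         281.16435853]
 [  0.         312.78136927 209.45721026]
 [  0.           0.           1.        ]] [[-1.15349465e-04 -2.64377158e-01  9.64419362e-01 -1.21625246e-01]
 [ 9.99999874e-01 -5.01385014e-04 -1.78400554e-05  8.10037145e-04]
 [ 4.88261918e-04  9.64419238e-01  2.64377183e-01 -6.59446523e-02]
 [ 0.00000000e+00  0.00000000e+00  0.00000000e+00  1.00000000e+00]]
```

```bash
python3 - <<'E'
from h import *
from scipy.spatial.transform import Rotation as R
s=monitor.read_state();M=R.from_rotvec(s['tcp_rot']).as_matrix();print(M.round(3));print('yaw of tool y',np.degrees(np.arctan2(M[1,1],M[0,1])))
c=dict(np.load('scene0.npz'));W=cloud(c);x,y,z=[W[...,i] for i in range(3)]
m=(z>.03)&(z<.215)&(x>.3)&(x<.62)&(y<-.42)&(y>-.6);p=W[m];print(len(p),p.max(0),p.min(0))
for a in (.35,.4,.45,.5):
  q=p[abs(p[:,0]-a)<.02];print(a,q[:,1].max() if len(q) else None)
S=np.array([.486,-.230])
for th in (183,195,210,225,240,247):
  t=np.radians(th);u=np.array([np.cos(t),np.sin(t)]);n=np.array([-u[1],u[0]]);print(th,(S+.115*u-.0195*n).round(4)*1000)
E
```

```text
[[-0.     0.241 -0.97 ]
 [ 0.002 -0.97  -0.241]
 [-1.    -0.002 -0.   ]]
yaw of tool y -76.03196972418138
11120 [ 0.61999318 -0.47672224  0.2149689 ] [ 0.31433788 -0.5999927   0.13588623]
0.35 -0.500411948344932
0.4 -0.4956026526475715
0.45 -0.4904566880720123
0.5 -0.4860415023027885
183 [ 370.1 -216.5]
195 [ 369.9 -240.9]
210 [ 376.7 -270.6]
225 [ 390.9 -297.5]
240 [ 411.6 -319.8]
247 [ 423.1 -328.2]
```

View pics/w0.png

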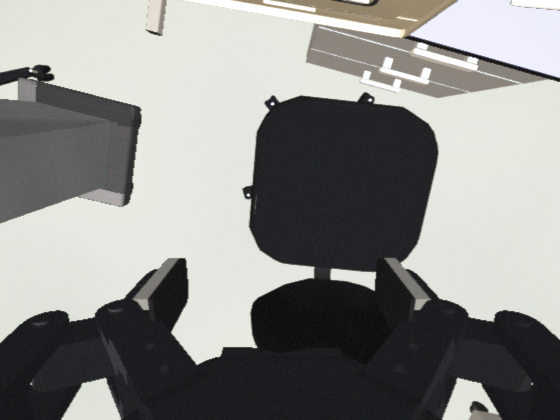

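Request:
{"api": "play_rows", "payload": {"deltas": [{"z": 50, "fingers": 1}, {"x": 20, "y": 50, "z": 55, "fingers": 1}, {"x": 44, "y": 100, "z": 55, "fingers": 1}, {"x": 66, "y": 150, "z": 55, "fingers": 1}, {"x": 88, "y": 200, "z": 55, "fingers": 1}, {"x": 110, "y": 250, "z": 55, "fingers": 1}, {"x": 132, "y": 300, "z": 55, "fingers": 1}, {"x": 154, "y": 350, "z": 55, "fingers": 1}, {"x": 176, "y": 400, "z": 55, "fingers": 1, "wz": -5}, {"x": 198, "y": 445, "z": 55, "fingers": 1, "wz": -11}, {"x": 208, "y": 475, "z": 55, "fingers": 1, "wz": -11}, {"x": 208, "y": 475, "z": 55, "fingers": 1, "wz": -11}, {"x": 208, "y": 475, "z": 55, "fingers": 1, "wz": -11}]}}

```text
schema error: expected keys wx, wy, wz, x, y, z, fingers
```

Request:
{"api": "play_rows", "payload": {"deltas": [{"wx": 0, "wy": 0, "wz": 0, "x": 0, "y": 0, "z": 50, "fingers": 1}, {"wx": 0, "wy": 0, "wz": 0, "x": 22, "y": 50, "z": 55, "fingers": 1}, {"wx": 0, "wy": 0, "wz": 0, "x": 44, "y": 100, "z": 55, "fingers": 1}, {"wx": 0, "wy": 0, "wz": 0, "x": 66, "y": 150, "z": 55, "fingers": 1}, {"wx": 0, "wy": 0, "wz": 0, "x": 88, "y": 200, "z": 55, "fingers": 1}, {"wx": 0, "wy": 0, "wz": 0, "x": 110, "y": 250, "z": 55, "fingers": 1}, {"wx": 0, "wy": 0, "wz": 0, "x": 132, "y": 300, "z": 55, "fingers": 1}, {"wx": 0, "wy": 0, "wz": 0, "x": 154, "y": 350, "z": 55, "fingers": 1}, {"wx": 0, "wy": 0, "wz": -5, "x": 176, "y": 400, "z": 55, "fingers": 1}, {"wx": 0, "wy": 0, "wz": -11, "x": 198, "y": 445, "z": 55, "fingers": 1}, {"wx": 0, "wy": 0, "wz": -11, "x": 208, "y": 475, "z": 55, "fingers": 1}, {"wx": 0, "wy": 0, "wz": -11, "x": 208, "y": 475, "z": 55, "fingers": 1}, {"wx": 0, "wy": 0, "wz": -11, "x": 208, "y": 475, "z": 55, "fingers": 1}]}}

```text
time: 1.78
tool_pos: [0.3708, -0.1803, 0.3082]
tcp_rot: [2.194, 0.057, -2.195]
wrist_force: [-0.2, -0.2, 0.5]
width: 0.001
```

Request:
{"api": "play_rows", "payload": {"deltas": [{"wx": 0, "wy": 0, "wz": 0, "x": 0, "y": 0, "z": -50, "fingers": 1}, {"wx": 0, "wy": 0, "wz": 0, "x": 0, "y": 0, "z": -90, "fingers": 1}, {"wx": 0, "wy": 0, "wz": 0, "x": 0, "y": 0, "z": -103, "fingers": 1}, {"wx": 0, "wy": 0, "wz": 0, "x": 0, "y": 0, "z": -103, "fingers": 1}, {"wx": 0, "wy": 0, "wz": 0, "x": 0, "y": -20, "z": -103, "fingers": 1}, {"wx": 0, "wy": 0, "wz": 0, "x": -1, "y": -36, "z": -103, "fingers": 1}, {"wx": 0, "wy": 0, "wz": 6, "x": -1, "y": -48, "z": -103, "fingers": 1}, {"wx": 0, "wy": 0, "wz": 12, "x": -1, "y": -61, "z": -103, "fingers": 1}, {"wx": 0, "wy": 0, "wz": 19, "x": 2, "y": -76, "z": -103, "fingers": 1}, {"wx": 0, "wy": 0, "wz": 27, "x": 6, "y": -91, "z": -103, "fingers": 1}, {"wx": 0, "wy": 0, "wz": 34, "x": 12, "y": -104, "z": -103, "fingers": 1}, {"wx": 0, "wy": 0, "wz": 42, "x": 20, "y": -117, "z": -103, "fingers": 1}, {"wx": 0, "wy": 0, "wz": 49, "x": 30, "y": -129, "z": -103, "fingers": 1}, {"wx": 0, "wy": 0, "wz": 55, "x": 38, "y": -138, "z": -103, "fingers": 1}, {"wx": 0, "wy": 0, "wz": 60, "x": 45, "y": -143, "z": -103, "fingers": 1}, {"wx": 0, "wy": 0, "wz": 64, "x": 51, "y": -147, "z": -103, "fingers": 1}, {"wx": 0, "wy": 0, "wz": 64, "x": 51, "y": -147, "z": -103, "fingers": 1}, {"wx": 0, "wy": 0, "wz": 64, "x": 51, "y": -147, "z": -103, "fingers": 1}]}}

```text
time: 4.03
tool_pos: [0.4221, -0.3275, 0.206]
tcp_rot: [1.5, 0.989, -1.499]
wrist_force: [0.5, 0.6, -0.4]
width: -0.0
```

```bash
python3 - <<'E'
from h import *
for n in('scene','side'):
    c=cam(n,n+'1.png');np.savez(n+'1.npz',**c)
a=cv2.imread('pics/scene1.png');b=cv2.imread('pics/side1.png')
cv2.imwrite('pics/c1.png',np.hstack([cv2.resize(a[200:400,160:340],(396,440)),cv2.resize(b[120:300,250:430],(400,440))]))
E
```

```text
(no output)
```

View pics/c1.png

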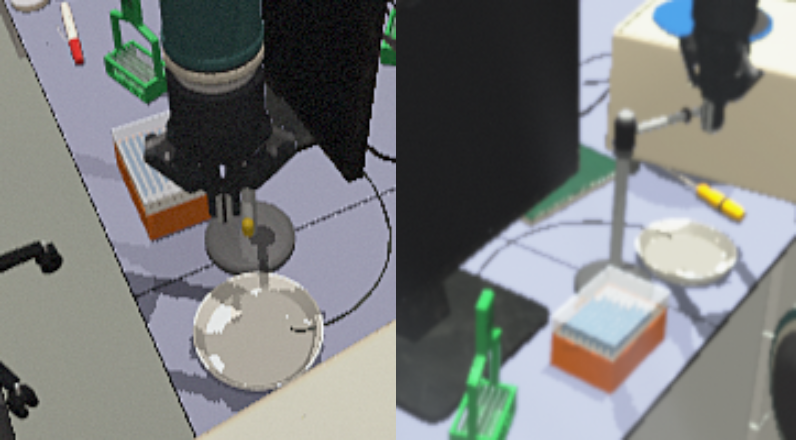

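The hook now points over the dish. I'll back off, lift, and go above the rack.

Request:
{"api": "play_rows", "payload": {"deltas": [{"wx": 0, "wy": 0, "wz": 0, "x": -15, "y": 6, "z": 0, "fingers": 1}, {"wx": 0, "wy": 0, "wz": 0, "x": -35, "y": 14, "z": 0, "fingers": 1}, {"wx": 0, "wy": 0, "wz": 0, "x": -35, "y": 14, "z": 55, "fingers": 1}, {"wx": 0, "wy": 0, "wz": 0, "x": -35, "y": 20, "z": 110, "fingers": 1}, {"wx": 0, "wy": 0, "wz": 5, "x": -30, "y": 70, "z": 115, "fingers": 1}, {"wx": 0, "wy": 0, "wz": 10, "x": -20, "y": 120, "z": 115, "fingers": 0.5}, {"wx": 0, "wy": 0, "wz": 15, "x": -10, "y": 170, "z": 115, "fingers": 0}, {"wx": 0, "wy": 0, "wz": 20, "x": 0, "y": 220, "z": 115, "fingers": -1}, {"wx": 0, "wy": 0, "wz": 25, "x": 10, "y": 270, "z": 115, "fingers": -1}, {"wx": 0, "wy": 0, "wz": 30, "x": 25, "y": 320, "z": 115, "fingers": -1}, {"wx": 0, "wy": 0, "wz": 36, "x": 40, "y": 365, "z": 100, "fingers": -1}, {"wx": 0, "wy": 0, "wz": 42, "x": 49, "y": 401, "z": 80, "fingers": -1}, {"wx": 0, "wy": 0, "wz": 42, "x": 49, "y": 401, "z": 64, "fingers": -1}, {"wx": 0, "wy": 0, "wz": 42, "x": 49, "y": 401, "z": 64, "fingers": -1}]}}

```text
time: 5.88
tool_pos: [0.469, 0.0734, 0.2675]
tcp_rot: [0.96, 1.35, -0.965]
wrist_force: [0.9, -0.6, 0.6]
width: 1.001
```

```bash
python3 - <<'E'
from h import *
from scipy.spatial.transform import Rotation as R
s=monitor.read_state();w=cam('wrist','w2.png')
M=R.from_rotvec(s['tcp_rot']).as_matrix();print(s['tool_pos'],np.degrees(np.arctan2(M[1,1],M[0,1])))
T=np.eye(4);T[:3,:3]=M;T[:3,3]=s['tool_pos'];w['view']=np.linalg.inv(T@w['tool_from_camera'])
W=cloud(w);hsv=cv2.cvtColor(w['frame'],cv2.COLOR_RGB2HSV);g=(hsv[...,0]>45)&(hsv[...,0]<80)&(hsv[...,1]>100)&(hsv[...,2]>50)
z=W[...,2]
for a,b in((.154,.166),(.029,.037)):
    p=W[g&(z>a)&(z<b)&(W[...,0]<.56)]
    print(len(p),cv2.minAreaRect(p[:,:2].astype(np.float32)*1000) if len(p) else '')
c=cam('scene','scene2.png');d=cam('side','side2.png')
for n,q in(('sc',c),('si',d)):
    W=cloud(q);x,y,z=[W[...,i] for i in range(3)];hs=cv2.cvtColor(q['frame'],cv2.COLOR_RGB2HSV)
    m=(hs[...,0]>20)&(hs[...,0]<33)&(hs[...,1]>140)&(x>.35)&(x<.5)&(y<-.3)&(y>-.45)&(z>.15)
    p=W[m]; print(n,len(p), p.mean(0).round(4) if len(p) else '')
    m=(x>.40)&(x<.49)&(y<-.26)&(y>-.45)&(z>.19)&(z<.215)&(hs[...,1]<80);p=W[m]
    if len(p)>5: print('arm',len(p),p.mean(0).round(4),np.linalg.svd(p[:,:2]-p[:,:2].mean(0))[2][0])
E
```

```text
[0.46900304 0.07340543 0.2674676 ] 18.947424906131836
572 ((470.9875183105469, 73.62167358398438), (11.49560546875, 30.11078453063965), 19.225934982299805)
883 ((471.1246032714844, 74.10914611816406), (49.911476135253906, 89.12583923339844), 19.17606544494629)
sc 36 [ 0.4241 -0.3709  0.2148]
arm 209 [ 0.452  -0.3098  0.2047] [-0.40720323 -0.91333758]
si 17 [ 0.4241 -0.3641  0.2148]
arm 135 [ 0.4477 -0.3084  0.2023] [0.4132646  0.91061099]
```

View pics/w2.png

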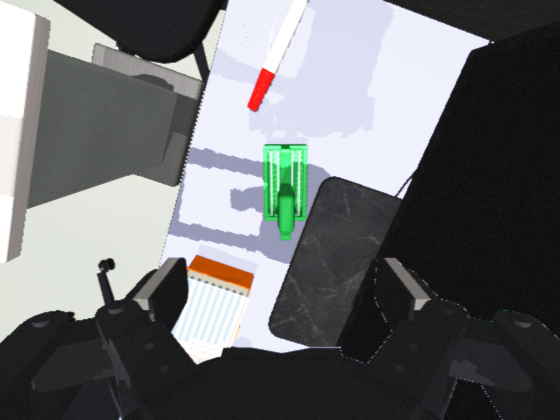

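View pics/scene2.png

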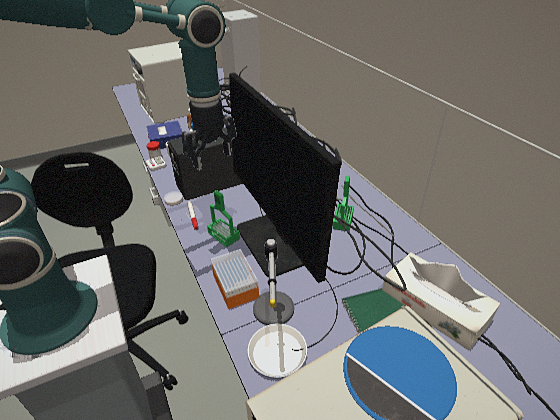

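The wrist view has the rack tab under the gripper at (286,210), measured at (0.471, 0.0736) and 19.2°. The marker and tip box are undisturbed. The scene view shows the hook over the dish, with the direction measured at 245.8°. Grasping now.

Request:
{"api": "play_rows", "payload": {"deltas": [{"wx": 0, "wy": 0, "wz": 0.3, "x": 2, "y": 0, "z": -40, "fingers": -1}, {"wx": 0, "wy": 0, "wz": 0.3, "x": 2, "y": 0, "z": -80, "fingers": -1}, {"wx": 0, "wy": 0, "wz": 0.3, "x": 2, "y": 0, "z": -110, "fingers": -1}, {"wx": 0, "wy": 0, "wz": 0.3, "x": 2, "y": 0, "z": -122, "fingers": -1}, {"wx": 0, "wy": 0, "wz": 0.3, "x": 2, "y": 0, "z": -122, "fingers": -1}, {"wx": 0, "wy": 0, "wz": 0.3, "x": 2, "y": 0, "z": -122, "fingers": 0.3}, {"wx": 0, "wy": 0, "wz": 0.3, "x": 2, "y": 0, "z": -122, "fingers": 0.6}, {"wx": 0, "wy": 0, "wz": 0.3, "x": 2, "y": 0, "z": -122, "fingers": 1}, {"wx": 0, "wy": 0, "wz": 0.3, "x": 2, "y": 0, "z": -122, "fingers": 1}, {"wx": 0, "wy": 0, "wz": 0.3, "x": 2, "y": 0, "z": -122, "fingers": 1}, {"wx": 0, "wy": 0, "wz": 0.3, "x": 2, "y": 0, "z": -122, "fingers": 1}, {"wx": 0, "wy": 0, "wz": 0.3, "x": 2, "y": 0, "z": -122, "fingers": 1}], "grip_force": 50}}

```text
time: 7.52
tool_pos: [0.473, 0.074, 0.1476]
tcp_rot: [0.958, 1.35, -0.958]
wrist_force: [-1.5, -0.2, 4.8]
width: 0.13
```

Request:
{"api": "play_rows", "payload": {"deltas": [{"wx": 0, "wy": 0, "wz": 0, "x": 0, "y": 0, "z": 15, "fingers": 1}, {"wx": 0, "wy": 0, "wz": 0, "x": 0, "y": 0, "z": 50, "fingers": 1}, {"wx": 0, "wy": 0, "wz": 0, "x": -10, "y": 0, "z": 95, "fingers": 1}, {"wx": 0, "wy": 0, "wz": 0, "x": -20, "y": 0, "z": 140, "fingers": 1}, {"wx": 0, "wy": 0, "wz": 2, "x": -30, "y": -15, "z": 180, "fingers": 1}, {"wx": 0, "wy": 0, "wz": 5, "x": -40, "y": -45, "z": 215, "fingers": 1}, {"wx": 0, "wy": 0, "wz": 8, "x": -50, "y": -85, "z": 240, "fingers": 1}, {"wx": 0, "wy": 0, "wz": 12, "x": -60, "y": -130, "z": 250, "fingers": 1}, {"wx": 0, "wy": 0, "wz": 16, "x": -70, "y": -175, "z": 250, "fingers": 1}, {"wx": 0, "wy": 0, "wz": 20, "x": -70, "y": -220, "z": 250, "fingers": 1}, {"wx": 0, "wy": 0, "wz": 24, "x": -70, "y": -265, "z": 250, "fingers": 1}, {"wx": 0, "wy": 0, "wz": 28, "x": -70, "y": -310, "z": 250, "fingers": 1}, {"wx": 0, "wy": 0, "wz": 33, "x": -70, "y": -355, "z": 250, "fingers": 1}, {"wx": 0, "wy": 0, "wz": 38, "x": -70, "y": -400, "z": 250, "fingers": 1}, {"wx": 0, "wy": 0, "wz": 42, "x": -70, "y": -440, "z": 250, "fingers": 1}, {"wx": 0, "wy": 0, "wz": 46, "x": -70, "y": -470, "z": 250, "fingers": 1}, {"wx": 0, "wy": 0, "wz": 46.5, "x": -70, "y": -487, "z": 250, "fingers": 1}, {"wx": 0, "wy": 0, "wz": 46.5, "x": -70, "y": -491, "z": 250, "fingers": 1}, {"wx": 0, "wy": 0, "wz": 46.5, "x": -70, "y": -491, "z": 250, "fingers": 1}, {"wx": 0, "wy": 0, "wz": 46.5, "x": -70, "y": -491, "z": 250, "fingers": 1}]}}

```text
time: 10.02
tool_pos: [0.4032, -0.416, 0.3976]
tcp_rot: [0.331, 1.545, -0.331]
wrist_force: [0.3, 0.7, -1.1]
width: 0.134
```

```bash
python3 - <<'E'
from h import *
a=cam('scene','scene3.png')['frame'];b=cam('side','side3.png')['frame']
cv2.imwrite('pics/c3.png',np.hstack([cv2.resize(a[180:400,140:360],(400,400)),cv2.resize(b[60:280,230:450],(400,400))])[:,:,::-1])
E
```

```text
(no output)
```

View pics/c3.png

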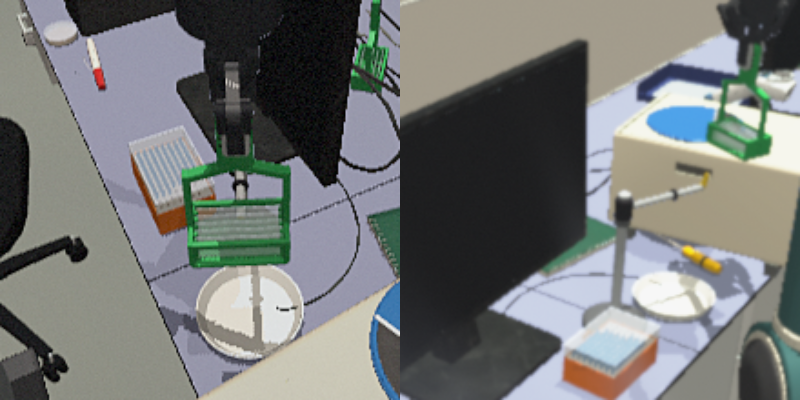

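The rack is held upright beyond the hook tip, and the scene view looks through its window along the hook. Descending to insertion height.

Request:
{"api": "play_rows", "payload": {"deltas": [{"wx": 0, "wy": 0, "wz": 0, "x": 0, "y": 0, "z": -25, "fingers": 1}, {"wx": 0, "wy": 0, "wz": 0, "x": 0, "y": 0, "z": -55, "fingers": 1}, {"wx": 0, "wy": 0, "wz": 0, "x": 0, "y": 0, "z": -85, "fingers": 1}, {"wx": 0, "wy": 0, "wz": 0, "x": 0, "y": 0, "z": -105, "fingers": 1}, {"wx": 0, "wy": 0, "wz": 0, "x": 0, "y": 0, "z": -110, "fingers": 1}, {"wx": 0, "wy": 0, "wz": 0, "x": 0, "y": 0, "z": -110, "fingers": 1}]}}

```text
time: 10.88
tool_pos: [0.4032, -0.4172, 0.2878]
tcp_rot: [0.331, 1.545, -0.332]
wrist_force: [0.3, -0.1, -1.1]
width: 0.128
```

```bash
python3 - <<'E'
from h import *
c=cam('scene','scene4.png');d=cam('side','side4.png')
a=c['frame'];b=d['frame']
cv2.imwrite('pics/c4.png',np.hstack([cv2.resize(a[200:360,190:350],(400,400)),cv2.resize(b[100:260,310:470],(400,400))])[:,:,::-1])
for n,q in(('sc',c),('si',d)):
    W=cloud(q);x,y,z=[W[...,i] for i in range(3)];hs=cv2.cvtColor(q['frame'],cv2.COLOR_RGB2HSV)
    g=(hs[...,0]>45)&(hs[...,0]<80)&(hs[...,1]>100)&(hs[...,2]>50)&(y<-.3)&(y>-.5)&(x<.5)&(x>.3)&(z>.1)
    p=W[g];print(n,len(p),np.percentile(p[:,2],[1,99]).round(4))
    q2=p[(p[:,2]<.185)];print(cv2.minAreaRect(q2[:,:2].astype(np.float32)*1000))
    m=(hs[...,0]>20)&(hs[...,0]<33)&(hs[...,1]>140)&(x>.35)&(x<.5)&(y<-.3)&(y>-.45)&(z>.15);p=W[m];print(p.mean(0) if len(p) else 0)
E
```

```text
sc 1226 [0.1428 0.2803]
((401.6490478515625, -419.197509765625), (50.77348709106445, 87.53793334960938), 64.74256134033203)
[ 0.36574698 -0.41687798  0.42977574]
si 449 [0.144  0.3006]
((401.2367858886719, -413.09185791015625), (52.85561752319336, 92.48428344726562), 68.4093017578125)
[ 0.42345826 -0.36344864  0.21466872]
```

View pics/c4.png

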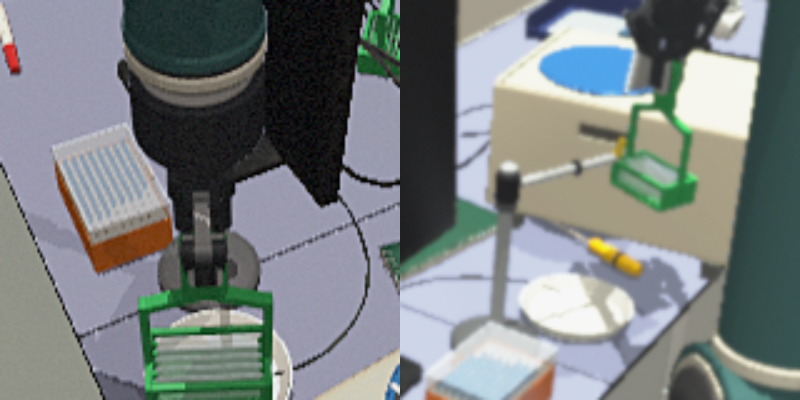

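The side view shows the yellow tip level with the window, between bail and basket. Lateral offset is about 1 mm. Sliding in 85 mm along the hook.

Request:
{"api": "play_rows", "payload": {"deltas": [{"wx": 0, "wy": 0, "wz": 0, "x": 4, "y": 9, "z": 0, "fingers": 1}, {"wx": 0, "wy": 0, "wz": 0, "x": 9, "y": 20, "z": 0, "fingers": 1}, {"wx": 0, "wy": 0, "wz": 0, "x": 14, "y": 31, "z": 0, "fingers": 1}, {"wx": 0, "wy": 0, "wz": 0, "x": 19, "y": 42, "z": 0, "fingers": 1}, {"wx": 0, "wy": 0, "wz": 0, "x": 24, "y": 53, "z": 0, "fingers": 1}, {"wx": 0, "wy": 0, "wz": 0, "x": 29, "y": 64, "z": 0, "fingers": 1}, {"wx": 0, "wy": 0, "wz": 0, "x": 33, "y": 73, "z": 0, "fingers": 1}, {"wx": 0, "wy": 0, "wz": 0, "x": 35, "y": 77.5, "z": 0, "fingers": 1}, {"wx": 0, "wy": 0, "wz": 0, "x": 35, "y": 77.5, "z": 0, "fingers": 1}, {"wx": 0, "wy": 0, "wz": 0, "x": 35, "y": 77.5, "z": 0, "fingers": 1}]}}

```text
time: 12.22
tool_pos: [0.4378, -0.3398, 0.2873]
tcp_rot: [0.332, 1.545, -0.332]
wrist_force: [0.3, 0.1, -2.0]
width: 0.134
```

```bash
python3 - <<'E'
from h import *
c=cam('scene','scene5.png');d=cam('side','side5.png')
a=c['frame'];b=d['frame']
cv2.imwrite('pics/c5.png',np.hstack([cv2.resize(a[200:360,190:350],(400,400)),cv2.resize(b[100:260,310:470],(400,400))])[:,:,::-1])
E
```

```text
(no output)
```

View pics/c5.png

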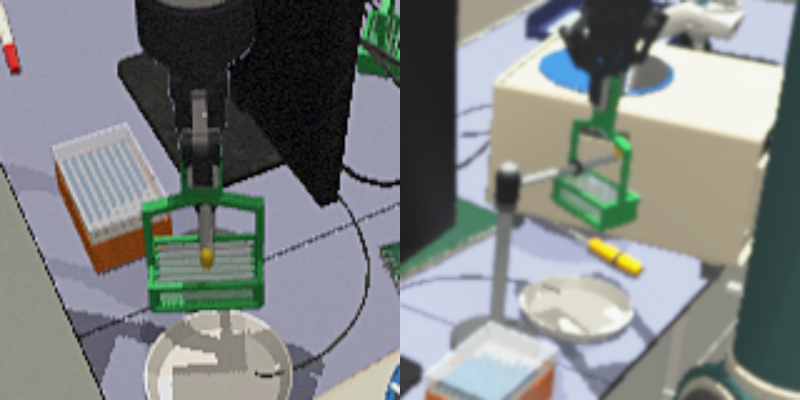

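The hook passes through the window, with the tip at (206,258) in the left crop. Lowering gently.

Request:
{"api": "play_rows", "payload": {"deltas": [{"wx": 0, "wy": 0, "wz": 0, "x": 0, "y": 0, "z": -10, "fingers": 1}, {"wx": 0, "wy": 0, "wz": 0, "x": 0, "y": 0, "z": -20, "fingers": 1}, {"wx": 0, "wy": 0, "wz": 0, "x": 0, "y": 0, "z": -28, "fingers": 1}, {"wx": 0, "wy": 0, "wz": 0, "x": 0, "y": 0, "z": -32, "fingers": 1}, {"wx": 0, "wy": 0, "wz": 0, "x": 0, "y": 0, "z": -33, "fingers": 1}, {"wx": 0, "wy": 0, "wz": 0, "x": 0, "y": 0, "z": -34, "fingers": 1}, {"wx": 0, "wy": 0, "wz": 0, "x": 0, "y": 0, "z": -34, "fingers": 1}, {"wx": 0, "wy": 0, "wz": 0, "x": 0, "y": 0, "z": -34, "fingers": 1}]}}

```text
time: 13.32
tool_pos: [0.4381, -0.3396, 0.2536]
tcp_rot: [0.331, 1.545, -0.332]
wrist_force: [-0.7, 0.1, -1.1]
width: 0.13
```

Request:
{"api": "play_rows", "payload": {"deltas": [{"wx": 0, "wy": 0, "wz": 0, "x": 0, "y": 0, "z": -1, "fingers": 1}, {"wx": 0, "wy": 0, "wz": 0, "x": 0, "y": 0, "z": -1.5, "fingers": 1}, {"wx": 0, "wy": 0, "wz": 0, "x": 0, "y": 0, "z": -2, "fingers": 1}, {"wx": 0, "wy": 0, "wz": 0, "x": 0, "y": 0, "z": -2, "fingers": 1}, {"wx": 0, "wy": 0, "wz": 0, "x": 0, "y": 0, "z": -2, "fingers": 1}]}}

```text
time: 13.95
tool_pos: [0.4383, -0.3398, 0.2522]
tcp_rot: [0.331, 1.544, -0.332]
wrist_force: [-0.1, 1.5, 5.3]
width: 0.13
```

Contact force is 5.3 N, so the bail is seated. Releasing slowly.

Request:
{"api": "play_rows", "payload": {"deltas": [{"wx": 0, "wy": 0, "wz": 0, "x": 0, "y": 0, "z": 0, "fingers": 0.7}, {"wx": 0, "wy": 0, "wz": 0, "x": 0, "y": 0, "z": 0, "fingers": 0.5}, {"wx": 0, "wy": 0, "wz": 0, "x": 0, "y": 0, "z": 0, "fingers": 0.2}, {"wx": 0, "wy": 0, "wz": 0, "x": 0, "y": 0, "z": 0, "fingers": -0.2}, {"wx": 0, "wy": 0, "wz": 0, "x": 0, "y": 0, "z": 0, "fingers": -0.2}, {"wx": 0, "wy": 0, "wz": 0, "x": 0, "y": 0, "z": 0, "fingers": -0.2}], "grip_force": 20}}

```text
time: 14.7
tool_pos: [0.4379, -0.3395, 0.2512]
tcp_rot: [0.332, 1.545, -0.332]
wrist_force: [-0.8, 0.1, 0.7]
width: 0.605
```

```bash
python3 - <<'E'
from h import *
c=cam('scene','scene6.png');d=cam('side','side6.png');print(monitor.read_state()['wrist_force'],monitor.read_state()['width'])
a=c['frame'];b=d['frame']
cv2.imwrite('pics/c6.png',np.hstack([cv2.resize(a[200:360,190:350],(400,400)),cv2.resize(b[100:260,310:470],(400,400))])[:,:,::-1])
E
```

```text
[ 0.12829304 -0.22363102  0.5767767 ] 0.5972633005592204
```

View pics/c6.png

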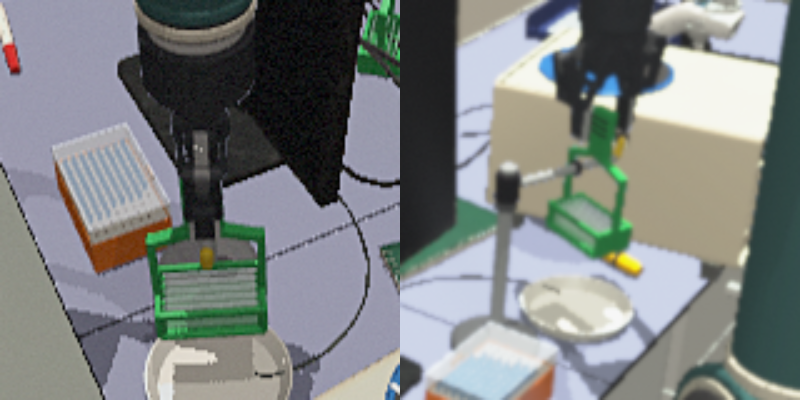

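The rack hangs upright on the hook, and the open fingers are clear of the tab. Lifting straight up.

Request:
{"api": "play_rows", "payload": {"deltas": [{"wx": 0, "wy": 0, "wz": 0, "x": 0, "y": 0, "z": 15, "fingers": -0.2}, {"wx": 0, "wy": 0, "wz": 0, "x": 0, "y": 0, "z": 40, "fingers": -0.2}, {"wx": 0, "wy": 0, "wz": 0, "x": 0, "y": 0, "z": 85, "fingers": -0.2}, {"wx": 0, "wy": 0, "wz": 0, "x": 0, "y": 0, "z": 130, "fingers": -0.2}, {"wx": 0, "wy": 0, "wz": 0, "x": -20, "y": 30, "z": 160, "fingers": -0.2}, {"wx": 0, "wy": 0, "wz": 0, "x": -50, "y": 80, "z": 160, "fingers": -0.2}, {"wx": 0, "wy": 0, "wz": 0, "x": -50, "y": 130, "z": 160, "fingers": -0.2}, {"wx": 0, "wy": 0, "wz": 0, "x": -50, "y": 150, "z": 160, "fingers": -0.2}, {"wx": 0, "wy": 0, "wz": 0, "x": -50, "y": 150, "z": 160, "fingers": -0.2}, {"wx": 0, "wy": 0, "wz": 0, "x": -50, "y": 150, "z": 160, "fingers": -0.2}, {"wx": 0, "wy": 0, "wz": 0, "x": -50, "y": 150, "z": 160, "fingers": -0.2}, {"wx": 0, "wy": 0, "wz": 0, "x": -50, "y": 150, "z": 160, "fingers": -0.2}]}}

```text
time: 16.3
tool_pos: [0.3879, -0.1903, 0.4111]
tcp_rot: [0.333, 1.546, -0.333]
wrist_force: [0.3, -0.6, -0.7]
width: 0.601
```

```bash
python3 - <<'E'
from h import *
import time
for k in range(2):
  c=cam('scene','scene7%d.png'%k);d=cam('side','side7%d.png'%k)
  for n,q in(('sc',c),('si',d)):
    W=cloud(q);x,y,z=[W[...,i] for i in range(3)];hs=cv2.cvtColor(q['frame'],cv2.COLOR_RGB2HSV)
    g=(hs[...,0]>45)&(hs[...,0]<80)&(hs[...,1]>100)&(hs[...,2]>50)&(y<-.26)&(y>-.5)&(x<.52)&(x>.3)&(z>.08)
    p=W[g];b=p[p[:,2]<.15];t=p[p[:,2]>.25]
    print(n,len(p),'z',np.percentile(p[:,2],[1,99]).round(4),'top',t.mean(0).round(3) if len(t) else '',cv2.minAreaRect(b[:,:2].astype(np.float32)*1000))
    r=((hs[...,0]<4)|(hs[...,0]>174))&(hs[...,1]>150)&(hs[...,2]>100)&(abs(y-.16)<.05)&(abs(x-.41)<.05);print(' pen',np.median(W[r],0).round(3))
    o=(hs[...,0]>4)&(hs[...,0]<16)&(hs[...,1]>150)&(x>.35)&(x<.5)&(y<0)&(y>-.22);print(' box',np.percentile(W[o],1,0).round(3),np.percentile(W[o],99,0).round(3))
a=c['frame'];b=d['frame']
cv2.imwrite('pics/c7.png',np.hstack([cv2.resize(a[180:380,150:350],(400,400)),cv2.resize(b[100:260,310:470],(400,400))])[:,:,::-1])
print(monitor.read_state()['time'])
E
```

```text
sc 1239 z [0.1067 0.2657] top [ 0.434 -0.343  0.261] ((439.4091491699219, -341.8691711425781), (51.83599090576172, 88.89196014404297), 66.09001922607422)
 pen [0.409 0.158 0.014]
 box [ 0.389 -0.184  0.001] [ 0.468 -0.067  0.042]
si 606 z [0.1076 0.264 ] top [ 0.431 -0.331  0.258] ((440.00189208984375, -337.52850341796875), (55.15498352050781, 100.24745178222656), 67.06065368652344)
 pen [0.406 0.155 0.014]
 box [ 0.388 -0.171  0.006] [ 0.469 -0.055  0.042]
sc 1230 z [0.107  0.2656] top [ 0.434 -0.342  0.261] ((438.7735595703125, -342.3339538574219), (52.77398681640625, 88.40574645996094), 67.31558990478516)
 pen [0.409 0.159 0.014]
 box [ 0.389 -0.185  0.002] [ 0.468 -0.067  0.043]
si 604 z [0.107  0.2641] top [ 0.431 -0.331  0.258] ((438.040771484375, -337.8360900878906), (56.03898620605469, 92.97750091552734), 62.2321662902832)
 pen [0.405 0.155 0.014]
 box [ 0.388 -0.171  0.006] [ 0.468 -0.056  0.042]
16.5
```

View pics/c7.png

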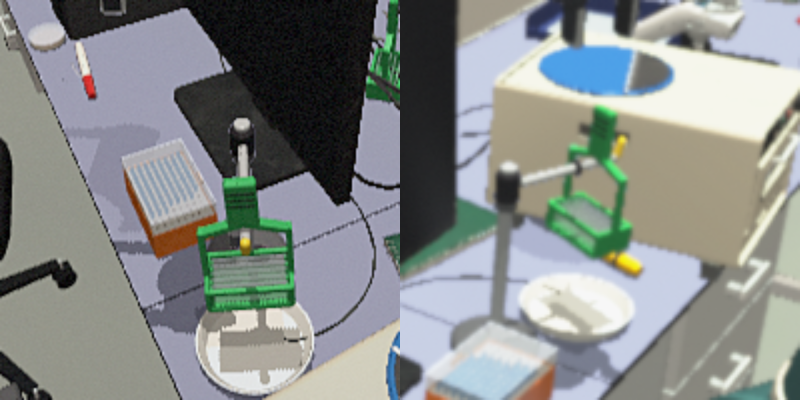

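The rack hangs level and still above the dish, with its base at about 0.106 m and its centre about 5 mm from the dish middle. The pen and box have not moved and the gripper is clear. Handing in.

```bash
python3 -c "
from workcell import finish_job
print(finish_job())"
```

```text
the job is handed in; nothing more can be done
None
```

I turned the hook about 63° with closed fingers while the rack stood on the bench. I then hung the front rack (the one nearest the base) by its bail on the hook, released it and backed the gripper off. The job was handed in shortly after 16.5 s; no verdict is reported.

Last checks before handing in, from the scene and side cameras:
- **Hook:** it pointed at 245.8°, with the seat about 6 mm from the dish middle. I measured this after pushing the hook and did not repeat it after hanging the rack.
- **Rack:** it hung upright and still, with its base about 106 mm above the bench and its centre about 5 mm from the dish middle.
- **Bystanders:** the marker and tip box were unmoved within measuring error.
- **Gripper:** it was clear of everything, and the wrist force was near zero.

The scene and side cameras disagree by about 5–10 mm in y for the same points. This is well inside the 45 mm limit, and no check failed.

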